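# Release a locked filter cartridge and stand it in the drip tray

### The arm

A 6-joint arm with a two-finger parallel gripper is mounted at the origin on a cart in front of the work surface, level with it; the furniture and walls round the work are solid. World frame = base frame: x ahead of the robot, y to its left, z up, the work surface at z = 0. Lengths are in m, angles in degrees, forces in N, time in s.
With the tool pointing down it reaches from about 0.35 to 0.875 m from the base axis. Payload 4.2 kg.
Tool frame: the origin (TCP) lies at the very end of the fingers, on their centre line; the grasp point (between the pads) lies 19 mm behind it; z points along the fingers, y is the line along which they close (so a half turn about z gives the same grasp; the last joint's range is limited). The gripper opens to 87 mm and grips with 3 to 60 N. Pads are 19 mm wide; open, the fingers measure 117 mm over their backs; the gripper's body (75 mm by 190 mm) begins 51 mm behind the grasp point.
Start: joints at [-61.73, 22.042, 0.453, 0, -68.411, -14.817], TCP at [0.145, -0.608, 0.223] pointing down, gripper open.
Joint ranges: [-179.83, 179.83], [-69.29, 118.12], [-61.27, 80.66], [-181.25, 117.63], [-171.15, -9.14], [-177.46, 177.46]. Speed limits (degrees/s): [159.86, 159.86, 180, 180, 180, 180].

### API

Orientations are given as a 3x3 rotation matrix whose columns are the frame's x, y, z axes.
In Python, from station import sense, cams, r gives the robot as it stands. The module is installed in compiled form; this text tells all that it offers.
- The arm moves only by the tool step_arm, never from a script. Its argument "targets" is text: rows parted by semicolons, each of 4 numbers parted by spaces: the shift along the tool's x, y, z in cm, then the turn about the tool's z in degrees. In form: x y z turn; .... A call has 1 to 12 rows; each row shifts and turns the commanded pose from where the row before left it, along the tool's axes as they then stand; what a row does not reach is not made up. A row lasts 1/12 s, in which the tool goes at most 41.7 mm and 7.16 degrees, less where a joint would pass 70% of its speed; a pose out of reach is approached as far as the arm can. A call with a gripper value outside its range is refused whole. "claw" is the finger opening in cm, from 0 to 8.7, set as the call begins (left out, the last holds). The fingers move at their own pace and stop on an object; the grip force is fixed at half the most. Time passes only in rows, so rows that do not move let the fingers close. It gives the time, the measured TCP pose, the force, the opening and the grip force at its end, in the units of the state.
- sense(): the state, without advancing time (a new reading comes with each control period).
- cams.capture(name): name is "scene" or "top" or "wrist"; returns a dict with "frame" (400x640x3 uint8, blue, green, red), "vertical_fov" (degrees; the focal length in pixels is half the picture's height over the tangent of half this angle, whatever the lens; pixels are square), "cx", "cy" (the principal point, pixels), "eye" and "rotation" of the camera in the world; the wrist camera has in their place "tool_from_camera" (4x4, takes a point from camera to tool coordinates, whose origin is the TCP and whose axes are the flange's). Camera axes: x right, y down, z forward; pixel columns grow to the right and rows downward; lengths in m; the calibration is good to about 2 mm. A picture is of the moment at which its call begins: read the wrist's pose just before it. There is no depth.
- r.finish_job(): hands the job in; it is judged then, once.
The state is a dict: "time_s": time; "joints": joint angles; "joint_velocities": joint speeds; "effort": joint torques, N m; "tcp_pos": TCP position; "ee_rot": TCP orientation; "wrist_force": force on the tool from outside, world axes, zero at the start; "moment": the same for the moment, N m; "gripper_width": opening from 0.0 (shut) to 1.0 (fully open); "gripper_force": force on a finger pad.
Only numpy, scipy, OpenCV 4.12 (cv2) and the standard library are available. Lean on these libraries where they do the work, as an engineer would, in place of code of your own. Each camera call takes 0.05 s, during which the arm holds its last target. There are 200 camera calls.

### The job

The water filter's cartridge is spent. Swing its lever counterclockwise (seen from above), past the catch, right up to the end stop so that it comes unlocked, lift the cartridge straight up out of the filter unit without wrenching it, and set it down gently, upright, in the steel drip tray. Leave everything else on the worktop where it is.

Things in the scene. Friction and masses are not known exactly. Their poses are not given: they have to be found in the camera images.
- unit: Filter unit: a fixed white round puck, 180 mm in diameter, flat top 66 mm above the worktop. Origin on its axis, on the worktop; its own -x axis points to a small outlet (white block with a steel nozzle) that sticks out 21 mm, below the top. The socket in its middle has its floor 10 mm above the worktop and is hidden by the cartridge's cap. Inside, two lips hold the cartridge's two lugs down.
- socket (a point): Centre of the unit's top; the cartridge turns about the vertical through it. From its start the cartridge must turn 1.1 to 1.75 rad counterclockwise (from above) to come free: how much differs each time and cannot be seen from outside, only felt: a hard end stop. Only within 0.15 rad of that stop does it lift out. Turned clockwise it just stays locked. Locked, it has some 2 mm of play.
- cartridge: Filter cartridge, 0.18 to 0.32 kg, loose but locked in the unit. Origin at the centre of its foot (10 mm above the worktop when seated), z up its axis, x along its lever. White cylinder 51 mm wide, 58 mm tall, foot 44 mm wide; two lugs at +x and -x reach 35 mm from the axis. On it a grey round cap 84 mm wide, 57 to 66 mm above the foot. It clears the unit when raised 60 mm.
- fin (a point): Top centre of the grip fin in the middle of the cartridge's cap: 42 mm long along the cartridge's x, 12 mm thick along its y, standing 31 mm above the cap; the point is 97 mm above the foot, and 107 mm above the worktop when seated. Turns with the cartridge.
- tab (a point): Middle of the upright tab that ends the cartridge's lever (flat arm on +x): 61 to 85 mm from the axis, 9 mm thick along the cartridge's y, 58 to 90 mm above the foot (68 to 100 mm above the worktop when seated). Pushed here it turns with under 2 N; about 0.5 rad before the end stop a sprung catch, where it is still locked, resists with 2 to 7 N and must be pushed past.
- tray: Drip tray: fixed open steel tray, 170 mm along its x, 160 mm along its y, 12 mm high, walls and floor 4 mm thick. Origin at the centre of its underside, on the worktop.
- spice_jar: Bystander: spice jar with black lid, 41 mm in diameter, 105 mm tall, origin under its foot.
- garlic: Bystander: garlic bulb, about 60 mm, origin under it.
- lemon: Bystander: lemon, 72x55x56 mm, origin under it.
- onion: Bystander: onion, about 79 mm wide, 85 mm tall, origin under it.
- mug: Bystander: white mug with dots, 82x114x91 mm with handle, origin under it.
- small_tin: Bystander: low food tin, 75 mm in diameter, 58 mm tall, origin under it.
Things that resemble listed ones, but are neither listed nor needed, are in the scene too. Leave any purple look-alike of the cartridge alone.

How it is judged:
By the outcome, as a careful person would: the job done as asked, in the order asked, and still so for the second after the job is handed in, with the robot touching nothing.
It also fails if it takes over 66 s, if anything falls off the work surface, if the arm or the gripper's body presses on something with over 40 N, if the wrist force passes 120 N, or if a joint passes its speed limit or range.

## Working session

There is one attempt and no reset: what is moved stays moved. The work goes in short steps, Python scripts to look and compute and a tool call to move; the robot and the scene stay as the last step left them, time stands still between calls to the robot, and variables do not carry over. Pictures are saved under pics/ and viewed, at most 10 in all, crops included, and the job is handed in when it is done.

Besides the shell and the picture viewer there is one more tool, called after "Call:" as name(argument=value, ...) on one line, values as JSON. step_arm: Moves the arm, as the interface text tells. Its arguments: {"type":"object","properties":{"targets":{"type":"string"},"claw":{"type":"number"}},"required":["targets"]}

```bash
mkdir -p pics; cat > h.py <<'E'
import numpy as np, cv2
from station import sense, cams, r
def ray(c,u,v):
    f=200/np.tan(np.radians(c["vertical_fov"]/2))
    return np.array([(u-c["cx"])/f,(v-c["cy"])/f,1.])
def pose(c,s=None):
    if "eye" in c: return np.array(c["eye"]),np.array(c["rotation"])
    T=np.array(c["tool_from_camera"]);R=np.array(s["ee_rot"]);return np.array(s["tcp_pos"])+R@T[:3,3],R@T[:3,:3]
def at(c,u,v,z,s=None):
    e,R=pose(c,s);d=R@ray(c,u,v);return e+d*(z-e[2])/d[2]
def px(c,p,s=None):
    e,R=pose(c,s);q=R.T@(np.array(p)-e);f=200/np.tan(np.radians(c["vertical_fov"]/2))
    return np.round(q[:2]/q[2]*f+[c["cx"],c["cy"]],1)
E
python3 - <<'E'
from h import *
import pickle
s=sense();print(s)
for n in("scene","top"):
    c=cams.capture(n);cv2.imwrite(f"pics/{n}0.png",c["frame"]);pickle.dump(c,open(f"{n}0.pkl","wb"))
    print(n,c["vertical_fov"],c["cx"],c["cy"],c["eye"],c["rotation"])
E
```

```text
{'time_s': 0.0, 'joints': array([-6.17297570e+01,  2.20894824e+01,  3.79159786e-01, -2.92107658e-02,
       -6.84132648e+01, -1.48171838e+01]), 'joint_velocities': array([-0.00731474, -0.08088286,  0.00183797, -0.05029796,  0.02650793,
       -0.07635771]), 'effort': array([-3.24520415e-04, -3.90664780e+01,  1.87406999e+01,  4.21973661e+00,
        1.11207756e-02, -1.96888382e-04]), 'tcp_pos': array([ 0.1452823 , -0.60724132,  0.2214683 ]), 'ee_rot': array([[-9.72604560e-01, -2.32465060e-01, -6.04082088e-04],
       [-2.32465826e-01,  9.72602245e-01,  2.12421775e-03],
       [ 9.37251875e-05,  2.20645232e-03, -9.99997561e-01]]), 'wrist_force': array([-0.02041229,  0.64414748,  0.16259298]), 'moment': array([-0.0376179 ,  0.06345007, -0.03352201]), 'gripper_force': 0.0, 'gripper_width': 0.9996950112956459}
scene 42.483160196990795 317.8557389957826 203.07172005135868 [-0.19851826  0.39918857  1.19365991] [[-0.50172223 -0.68859036  0.52356291]
 [-0.864901    0.38892456 -0.31730734]
 [ 0.0148683  -0.61203023 -0.79069459]]
top 44.45708017954049 319.2177660917426 198.94772668879645 [ 0.43683355 -0.05690156  1.43289736] [[ 0.0288975  -0.99621206  0.08201509]
 [-0.99948367 -0.02995027 -0.01163488]
 [ 0.01404718 -0.08163652 -0.99656317]]
```

View pics/top0.png

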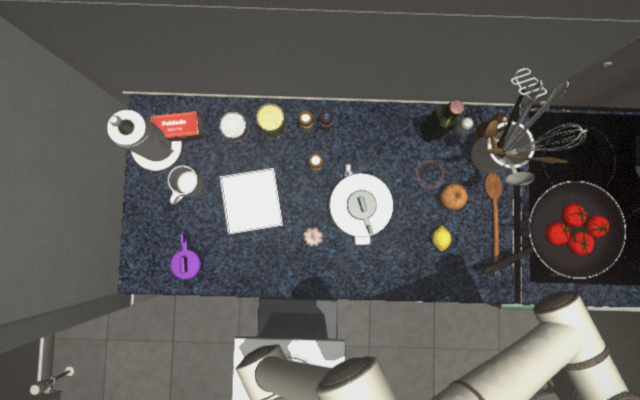

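View pics/scene0.png

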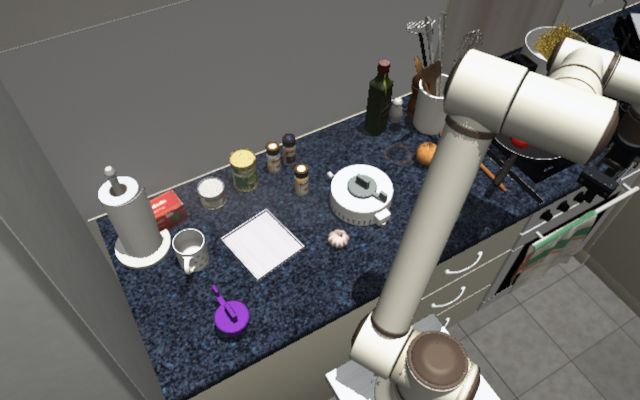

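The top picture shows the white unit with grey cap at (361,205) and its lever toward (369,230), the tray at (252,201), garlic at (313,237), and spice jars at (316,160), (306,119) and (326,117). The scene picture shows the same layout. Things that could be taken for the cartridge: the grey cap in the white unit at (361,205), and the purple look-alike at (185,263). I choose the grey one and check it in a close crop.

```bash
python3 - <<'E'
from h import *
import pickle
c=pickle.load(open("top0.pkl","rb"))
a=c["frame"][155:255,210:410];a=cv2.resize(a,None,fx=4,fy=4,interpolation=cv2.INTER_CUBIC);cv2.imwrite("pics/crop1.png",a)
for n,u,v,z in[("unit",361,205,.066),("cap",361,205,.076),("tab",369,231,.1),("b1",348,170,.04),("b2",362,240,.04),("garlic",313,237,.03),("jar",316,160,.105),
 ("t1",221,178,.012),("t2",274,170,.012),("t3",282,225,.012),("t4",229,233,.012),("mug",183,182,.09),("onion",454,196,.05),("lemon",442,238,.03)]:
    print(n,at(c,u,v,z).round(3))
E
```

```text
unit [ 0.536 -0.19   0.066]
cap [ 0.535 -0.189  0.076]
tab [ 0.463 -0.21   0.1  ]
b1 [ 0.637 -0.153  0.04 ]
b2 [ 0.438 -0.198  0.04 ]
garlic [ 0.443 -0.059  0.03 ]
jar [ 0.653 -0.06   0.105]
t1 [0.606 0.215 0.012]
t2 [0.635 0.061 0.012]
t3 [0.475 0.032 0.012]
t4 [0.447 0.184 0.012]
mug [0.583 0.303 0.09 ]
onion [ 0.571 -0.457  0.05 ]
lemon [ 0.451 -0.429  0.03 ]
```

View pics/crop1.png

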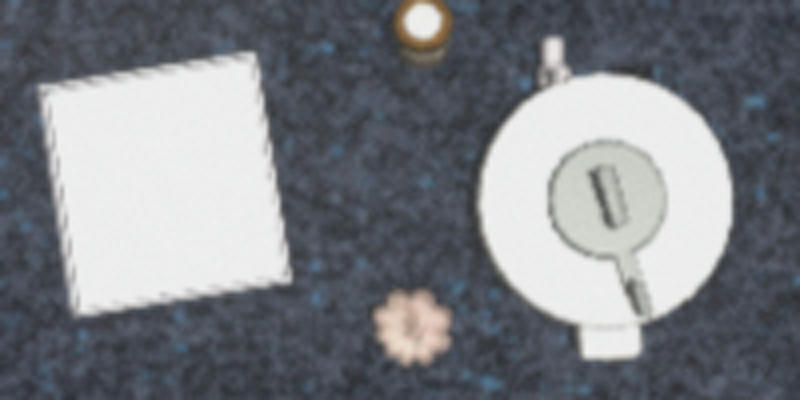

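The crop confirms it: grey cap at full-frame (361.5,205), tab at (369,229.5), fin parallel to the lever, outlet block at (362,240). The lever points at about 195° in the world. I approach with the fingers closed.

Call:
step_arm(targets="-1.5 1.3 0 0;-3 2.6 0 0;-3 2.6 0 0;-3 2.6 0 0;-3 2.6 0 0;-3 2.6 0 0;-3 2.6 0 0;-3 2.6 0 0;-3 2.6 0 0;-3 2.6 0 0;-3 2.6 0 0;-2 1.7 0 0", claw=0)

```text
time_s: 1.1
tcp_pos: [0.4049, -0.2452, 0.2225]
ee_rot: [[-0.972, -0.235, 0.0], [-0.235, 0.972, 0.0], [-0.0, 0.0, -1.0]]
wrist_force: [1.0, -0.3, 0.2]
gripper_width: 0.169
gripper_force: 0.0
```

```bash
python3 - <<'E'
from h import *
import pickle
s=sense();c=cams.capture("wrist");pickle.dump((s,c),open("w1.pkl","wb"));cv2.imwrite("pics/w1.png",c["frame"])
print(s["tcp_pos"],s["ee_rot"],s["joints"],s["wrist_force"],c["tool_from_camera"],c["vertical_fov"])
print(px(c,(.535,-.19,.076),s))
E
```

```text
[ 0.40488856 -0.24524971  0.2224655 ] [[-9.72100466e-01 -2.34564724e-01  2.73765635e-04]
 [-2.34564615e-01  9.72100457e-01  3.79133981e-04]
 [-3.55059157e-04  3.04340588e-04 -9.99999891e-01]] [-1.14916486e+01  7.12937398e+00 -1.99688008e+01 -2.74252355e-02
 -6.28907845e+01 -6.49298927e+01] [ 1.01868041 -0.3032992   0.20488201] [[-1.44037614e-03 -9.57445462e-01 -2.88610658e-01  8.06491516e-02]
 [ 9.99998723e-01 -1.17939798e-03 -1.07814820e-03  3.55693757e-05]
 [ 6.91881275e-04 -2.88611842e-01  9.57445939e-01 -1.62155474e-01]
 [ 0.00000000e+00  0.00000000e+00  0.00000000e+00  1.00000000e+00]] 70.90823284217574
[341.3 297.5]
```

View pics/w1.png

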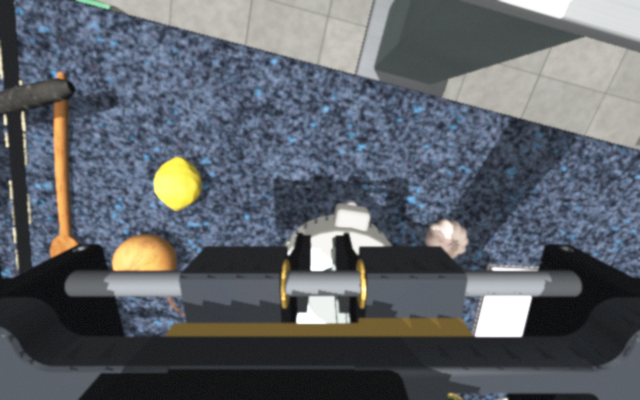

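The wrist view shows the unit with its outlet at (352,215) just under the fingers, where the top view put it; the gripper hides the cap. I go to the clockwise side of the tab and down.

Call:
step_arm(targets="-1.7 1.4 0 0;-1.7 1.4 0 0;-1.7 1.4 0 0;-1.6 1.4 0 -2;0 0 2.5 0;0 0 3.5 0;0 0 3.5 0;0 0 2.5 0;0 0 1.5 0;0 0 0.8 0;0 0 0 0;0 0 0 0", claw=0)

```text
time_s: 2.15
tcp_pos: [0.4563, -0.178, 0.0798]
ee_rot: [[-0.964, -0.267, 0.0], [-0.267, 0.964, -0.0], [-0.0, -0.0, -1.0]]
wrist_force: [0.7, -0.9, 0.1]
gripper_width: 0.004
gripper_force: 0.0
```

```bash
python3 - <<'E'
from h import *
s=sense();p=s["tcp_pos"];print(p,s["wrist_force"],s["moment"],s["gripper_width"],np.degrees(np.arctan2(s["ee_rot"][1,0],s["ee_rot"][0,0]))%360)
d=p[:2]-[.535,-.19];print(np.hypot(*d),np.degrees(np.arctan2(d[1],d[0]))%360)
c=cams.capture("top");cv2.imwrite("pics/t2.png",cv2.resize(c["frame"][155:255,290:430],None,fx=5,fy=5,interpolation=cv2.INTER_CUBIC))
E
```

```text
[ 0.45626015 -0.17795811  0.07983125] [ 0.74593584 -0.85669603  0.06924423] [ 0.02627732 -0.02342809  0.01107653] 0.004100032597914301 195.46614664444803
0.07965532725877615 171.30497757829642
```

Call:
step_arm(targets="0 -0.5 0.2 0;0 -0.5 0 0;0 -0.3 0 0;0.1 -0.5 0 -4;0.1 -0.5 0 -4;0.1 -0.5 0 -4;0.1 -0.5 0 -4;0.1 -0.5 0 -4;0.1 -0.5 0 -4;0 0 0 0")

```text
time_s: 3.03
tcp_pos: [0.4675, -0.2208, 0.078]
ee_rot: [[-0.772, -0.636, 0.001], [-0.636, 0.772, -0.0], [-0.001, -0.001, -1.0]]
wrist_force: [-0.0, 0.2, -0.2]
gripper_width: 0.006
gripper_force: 0.0
```

```bash
cat > st.py <<'E'
from h import *
def st(ax=(.535,-.19)):
    s=sense();p=s["tcp_pos"];R=s["ee_rot"];d=np.r_[p[:2]-ax,0]
    print("tcp",p.round(4),"yaw",(np.degrees(np.arctan2(R[1,0],R[0,0]))%360).round(1),"axis->tcp in tool mm",(R.T@d*1e3).round(1)[:2],"F tool",(R.T@s["wrist_force"]).round(1),"M",s["moment"].round(2),"w",round(s["gripper_width"]*87,1),"gf",s["gripper_force"],"t",s["time_s"])
if __name__=="__main__": st()
E
python3 st.py; python3 - <<'E'
from h import *
c=cams.capture("top");cv2.imwrite("pics/t3.png",cv2.resize(c["frame"][155:255,290:430],None,fx=5,fy=5,interpolation=cv2.INTER_CUBIC))
E
```

```text
tcp [ 0.4675 -0.2208  0.078 ] yaw 219.5 axis->tcp in tool mm [71.7 19.1] F tool [-0.1  0.1  0.2] M [-0.    0.03  0.03] w 0.5 gf 0.0 t 3.0333
```

View pics/t3.png

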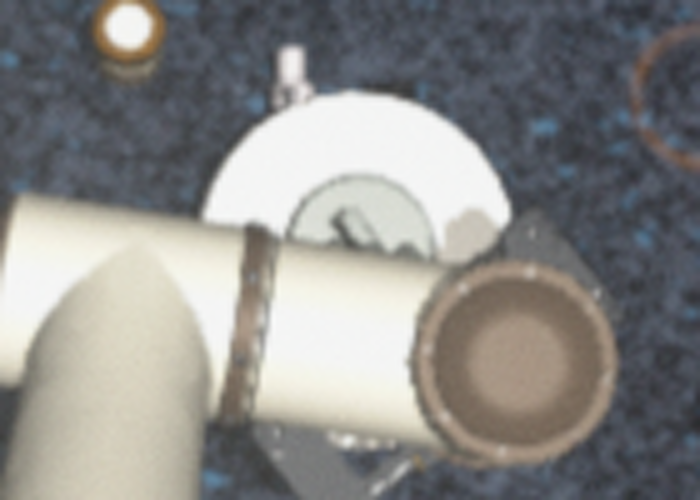

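The picture shows the fin at crop (355,228) now slanted by about 25° more: the lever is turning. I continue.

Call:
step_arm(targets="0.1 -0.4 0 -3;0.1 -0.4 0 -3;0.1 -0.4 0 -3;0.1 -0.4 0 -3;0.1 -0.4 0 -3;0.1 -0.4 0 -3")

```text
time_s: 3.58
tcp_pos: [0.48, -0.2405, 0.0777]
ee_rot: [[-0.538, -0.843, -0.0], [-0.843, 0.538, 0.0], [-0.0, 0.0, -1.0]]
wrist_force: [-1.4, 0.3, -0.5]
gripper_width: 0.006
gripper_force: 0.1
```

```bash
python3 st.py
```

```text
tcp [ 0.48   -0.2405  0.0777] yaw 237.5 axis->tcp in tool mm [72.2 19.2] F tool [0.5 1.4 0.5] M [0.1  0.14 0.07] w 0.5 gf 0.09329379077826161 t 3.5833
```

Call:
step_arm(targets="0.1 -0.4 0 -3;0.1 -0.4 0 -3;0.1 -0.4 0 -3;0.1 -0.4 0 -3")

```text
time_s: 3.92
tcp_pos: [0.4923, -0.2515, 0.0777]
ee_rot: [[-0.351, -0.937, -0.0], [-0.937, 0.351, 0.0], [-0.0, 0.0, -1.0]]
wrist_force: [-0.6, -0.3, -0.4]
gripper_width: 0.003
gripper_force: 0.1
```

```bash
python3 st.py
```

```text
tcp [ 0.4923 -0.2515  0.0777] yaw 249.5 axis->tcp in tool mm [72.6 18.4] F tool [0.5 0.4 0.4] M [ 0.03  0.15 -0.  ] w 0.3 gf 0.10039541848527733 t 3.9167
```

Call:
step_arm(targets="0.1 -0.3 0 -2;0 -0.2 0 -2;0.1 -0.3 0 -2;0 -0.2 0 -2")

```text
time_s: 4.25
tcp_pos: [0.5013, -0.2565, 0.0777]
ee_rot: [[-0.218, -0.976, 0.0], [-0.976, 0.218, 0.0], [-0.0, -0.0, -1.0]]
wrist_force: [0.1, -1.4, -0.6]
gripper_width: 0.001
gripper_force: 0.1
```

```bash
python3 st.py
```

```text
tcp [ 0.5013 -0.2565  0.0777] yaw 257.4 axis->tcp in tool mm [72.2 18.4] F tool [ 1.4 -0.4  0.6] M [ 0.02  0.12 -0.06] w 0.1 gf 0.10066024449770339 t 4.25
```

Call:
step_arm(targets="0.1 -0.3 0 -2;0 -0.2 0 -2;0.1 -0.3 0 -2;0 -0.2 0 -2")

```text
time_s: 4.58
tcp_pos: [0.5108, -0.2601, 0.0777]
ee_rot: [[-0.08, -0.997, 0.0], [-0.997, 0.08, -0.0], [-0.0, -0.0, -1.0]]
wrist_force: [-0.7, 0.7, 0.5]
gripper_width: 0.005
gripper_force: 0.1
```

```bash
python3 st.py
```

```text
tcp [ 0.5108 -0.2601  0.0777] yaw 265.4 axis->tcp in tool mm [71.8 18.5] F tool [-0.6  0.8 -0.5] M [0.01 0.18 0.03] w 0.4 gf 0.0946442751592258 t 4.5833
```

Call:
step_arm(targets="0.1 -0.3 0 -2;0 -0.2 0 -2;0.1 -0.3 0 -2;0 -0.2 0 -2")

```text
time_s: 4.92
tcp_pos: [0.5207, -0.2624, 0.0777]
ee_rot: [[0.06, -0.998, 0.0], [-0.998, -0.06, -0.0], [0.0, -0.0, -1.0]]
wrist_force: [0.6, -0.1, -0.0]
gripper_width: 0.005
gripper_force: 0.1
```

```bash
python3 st.py
```

```text
tcp [ 0.5207 -0.2624  0.0777] yaw 273.4 axis->tcp in tool mm [71.4 18.6] F tool [ 0.1 -0.5  0. ] M [-0.02  0.16  0.01] w 0.5 gf 0.09245894749255967 t 4.9167
```

Call:
step_arm(targets="0.1 -0.3 0 -2;0 -0.2 0 -2;0.1 -0.3 0 -2;0 -0.2 0 -2")

```text
time_s: 5.25
tcp_pos: [0.5293, -0.2633, 0.0775]
ee_rot: [[0.198, -0.98, -0.004], [-0.98, -0.198, 0.0], [-0.001, 0.003, -1.0]]
wrist_force: [-3.7, -2.5, 2.1]
gripper_width: 0.01
gripper_force: 2.2
```

```bash
python3 st.py
```

```text
tcp [ 0.5293 -0.2633  0.0775] yaw 281.4 axis->tcp in tool mm [70.7 20.1] F tool [ 1.7  4.1 -2.1] M [-0.74  1.34 -0.06] w 0.9 gf 2.2311236479436047 t 5.25
```

Call:
step_arm(targets="0 -0.2 0 -1;0 -0.2 0 -1;0 0 0 0")

```text
time_s: 5.5
tcp_pos: [0.5328, -0.2629, 0.0774]
ee_rot: [[0.231, -0.973, -0.004], [-0.973, -0.231, -0.0], [-0.001, 0.004, -1.0]]
wrist_force: [-4.1, -2.3, 1.0]
gripper_width: 0.007
gripper_force: 2.0
```

```bash
python3 st.py
```

```text
tcp [ 0.5328 -0.2629  0.0774] yaw 283.4 axis->tcp in tool mm [70.5 18.9] F tool [ 1.3  4.5 -0.9] M [-0.83  1.22  0.03] w 0.6 gf 1.9790608142648125 t 5.5
```

Call:
step_arm(targets="0.1 -0.3 0 -2;0 -0.2 0 -2;0 0 0 0")

```text
time_s: 5.75
tcp_pos: [0.5393, -0.2626, 0.0776]
ee_rot: [[0.299, -0.954, -0.001], [-0.954, -0.299, -0.0], [-0.0, 0.001, -1.0]]
wrist_force: [-1.3, -1.0, 0.4]
gripper_width: 0.005
gripper_force: 1.1
```

```bash
python3 st.py;python3 - <<'E'
from h import *
c=cams.capture("top");cv2.imwrite("pics/t4.png",cv2.resize(c["frame"][155:255,290:430],None,fx=5,fy=5,interpolation=cv2.INTER_CUBIC))
E
```

```text
tcp [ 0.5393 -0.2626  0.0776] yaw 287.4 axis->tcp in tool mm [70.5 17.6] F tool [ 0.6  1.6 -0.4] M [-0.56  0.72 -0.03] w 0.4 gf 1.1374474765034392 t 5.75
```

View pics/t4.png

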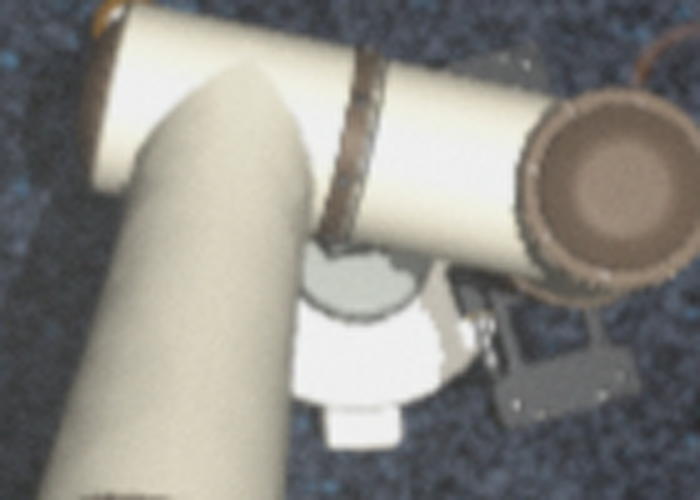

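The top view is mostly covered by the arm (cap edge at crop (360,300)); the force has dropped again, so I check with the wrist camera.

```bash
python3 - <<'E'
from h import *
s=sense();c=cams.capture("wrist");cv2.imwrite("pics/w5.png",c["frame"])
print(px(c,s["tcp_pos"],s),px(c,(.535,-.19,.107),s))
R=s["ee_rot"]
E
```

```text
[321.1 248.5] [292.6 376. ]
```

View pics/w5.png

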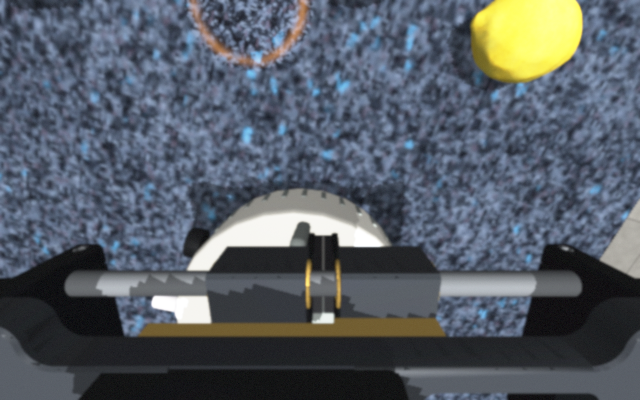

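The tab's outer end is at (302,233), right against the fingers (left edge at 311). Contact is good; I compute the lever's angle.

```bash
python3 - <<'E'
from h import *
s=sense();c=cams.capture("wrist")
for u,v,z in[(303,226,.1),(301,245,.1),(306,226,.1)]:
    p=at(c,u,v,z,s);d=p[:2]-[.535,-.19];print(p.round(4),np.hypot(*d),np.degrees(np.arctan2(d[1],d[0]))%360)
c=cams.capture("top")
E
python3 st.py
```

```text
[ 0.5557 -0.2826  0.1   ] 0.09490654052173889 282.5970616121783
[ 0.5537 -0.2716  0.1   ] 0.0837553760789655 282.8775059620391
[ 0.5542 -0.2831  0.1   ] 0.09504925989929584 281.6364185391237
tcp [ 0.5395 -0.2623  0.0776] yaw 287.4 axis->tcp in tool mm [70.3 17.3] F tool [ 1.   3.9 -0.4] M [-0.63  0.81 -0.11] w 0.6 gf 1.3221520610701312 t 5.95
```

Call:
step_arm(targets="0.1 -0.3 0 -2;0 -0.2 0 -2;0 0 0 0")

```text
time_s: 6.2
tcp_pos: [0.5458, -0.2613, 0.0777]
ee_rot: [[0.366, -0.931, 0.002], [-0.931, -0.366, 0.0], [0.001, -0.002, -1.0]]
wrist_force: [0.2, 1.0, 0.6]
gripper_width: 0.006
gripper_force: 0.0
```

```bash
python3 st.py
```

```text
tcp [ 0.5458 -0.2613  0.0777] yaw 291.5 axis->tcp in tool mm [70.3 16. ] F tool [-0.9 -0.5 -0.6] M [-0.01  0.08 -0.01] w 0.5 gf 0.0 t 6.2
```

Call:
step_arm(targets="0.1 -0.3 0 -2;0 -0.2 0 -2;0 0 0 0")

```text
time_s: 6.45
tcp_pos: [0.551, -0.2602, 0.0777]
ee_rot: [[0.43, -0.903, 0.002], [-0.903, -0.43, 0.0], [0.001, -0.002, -1.0]]
wrist_force: [-0.2, 0.8, 0.3]
gripper_width: 0.008
gripper_force: 0.0
```

```bash
python3 st.py
```

```text
tcp [ 0.551  -0.2602  0.0777] yaw 295.4 axis->tcp in tool mm [70.2 15.7] F tool [-0.8 -0.1 -0.3] M [0.06 0.16 0.03] w 0.7 gf 0.0 t 6.45
```

The catch has been passed (4.5 N, then nothing). On to the end stop.

Call:
step_arm(targets="0.1 -0.3 0 -2;0 -0.2 0 -2;0.1 -0.3 0 -2;0 -0.2 0 -2")

```text
time_s: 6.78
tcp_pos: [0.5601, -0.2575, 0.0776]
ee_rot: [[0.551, -0.834, 0.001], [-0.834, -0.551, 0.0], [0.001, -0.001, -1.0]]
wrist_force: [-0.8, -1.2, 0.7]
gripper_width: 0.006
gripper_force: 0.4
```

```bash
python3 st.py
```

```text
tcp [ 0.5601 -0.2575  0.0776] yaw 303.4 axis->tcp in tool mm [70.2 16.2] F tool [ 0.6  1.4 -0.7] M [-0.28  0.29  0.03] w 0.5 gf 0.4315342894551577 t 6.7833
```

Call:
step_arm(targets="0.1 -0.3 0 -2;0 -0.2 0 -2;0.1 -0.3 0 -2;0 -0.2 0 -2")

```text
time_s: 7.12
tcp_pos: [0.5639, -0.2568, 0.0779]
ee_rot: [[0.661, -0.75, -0.011], [-0.75, -0.661, -0.003], [-0.005, 0.01, -1.0]]
wrist_force: [-12.9, -17.5, 6.4]
gripper_width: 0.0
gripper_force: 10.3
```

```bash
python3 st.py
```

```text
tcp [ 0.5639 -0.2568  0.0779] yaw 311.4 axis->tcp in tool mm [69.3 22.4] F tool [ 4.6 21.3 -6.2] M [-5.45  3.84 -0.24] w 0.0 gf 10.333174784990788 t 7.1167
```

Hard end stop felt (21 N). Back off, rise, and move over for a look at the fin.

Call:
step_arm(targets="0 0.8 0 0;0 0.8 0 0;0 0 -3 0;0 0 -3 0;0 0 -3 0;-3 -1 0 0;-3 -1 0 0;-3 -1 0 0;-3 -0.5 0 0;0 0 0 0;0 0 0 0", claw=5)

```text
time_s: 8.03
tcp_pos: [0.5035, -0.1495, 0.1683]
ee_rot: [[0.663, -0.748, 0.002], [-0.748, -0.663, 0.001], [0.001, -0.002, -1.0]]
wrist_force: [0.1, -0.1, 0.5]
gripper_width: 0.569
gripper_force: 0.0
```

```bash
python3 st.py; python3 - <<'E'
from h import *
import pickle
s=sense();c=cams.capture("wrist");cv2.imwrite("pics/w6.png",c["frame"]);pickle.dump((s,c),open("w6.pkl","wb"))
print(px(c,(.535,-.19,.107),s))
E
```

```text
tcp [ 0.5035 -0.1495  0.1683] yaw 311.5 axis->tcp in tool mm [-51.2  -3.3] F tool [ 0.1 -0.1 -0.5] M [-0.07  0.1  -0.  ] w 49.5 gf 0.0 t 8.0333
[325.8 154.5]
```

View pics/w6.png

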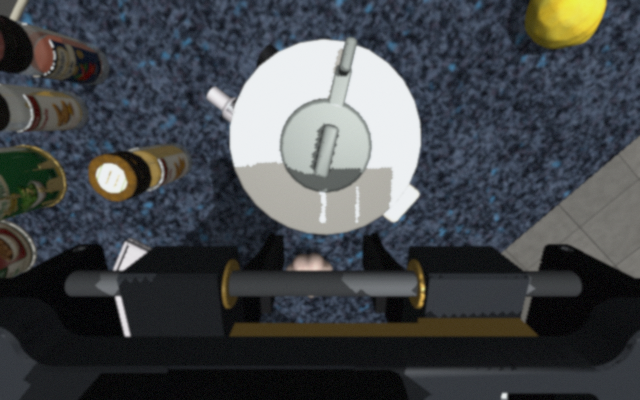

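The view shows the cap centre at (325.5,146), fin top from about (331,127) to (322,173), tab top from (351,40) to (346,66), garlic and outlet untouched.

```bash
python3 - <<'E'
from h import *
import pickle
s,c=pickle.load(open("w6.pkl","rb"));R=s["ee_rot"]
P={}
for n,u,v,z in[("cap",325.5,146,.076),("unit",325.5,137,.066),("fin1",331,127,.107),("fin2",322,173,.107),("finc",327,150,.107),("tab1",351,40,.1),("tab2",346,66,.1)]:
    P[n]=at(c,u,v,z,s);print(n,P[n].round(4),(R.T@(P[n]-s["tcp_pos"])*1e3).round(1))
def ang(a,b):d=P[a]-P[b];return np.degrees(np.arctan2(d[1],d[0]))%360
print(ang("tab1","cap"),ang("tab2","cap"),ang("tab1","unit"),ang("fin1","fin2"),ang("tab1","tab2"))
# fin outline by zoom
f=c["frame"][25:195,260:400];cv2.imwrite("pics/w6c.png",cv2.resize(f,None,fx=3.5,fy=3.5,interpolation=cv2.INTER_CUBIC))
E
```

```text
cap [ 0.5375 -0.1927  0.076 ] [54.8  3.5 92.3]
unit [ 0.5422 -0.1982  0.066 ] [ 62.    3.6 102.3]
fin1 [ 0.546  -0.2083  0.107 ] [72.1  7.4 61.3]
fin2 [ 0.5275 -0.1769  0.107 ] [36.3  0.4 61.3]
finc [ 0.5366 -0.1932  0.107 ] [54.6  4.4 61.3]
tab1 [ 0.5758 -0.2636  0.1   ] [133.3  21.8  68.4]
tab2 [ 0.5668 -0.2485  0.1   ] [116.   18.5  68.4]
298.39682576524115 297.70901415512674 297.170518748043 300.4822767358942 300.85875366782534
```

View pics/w6c.png

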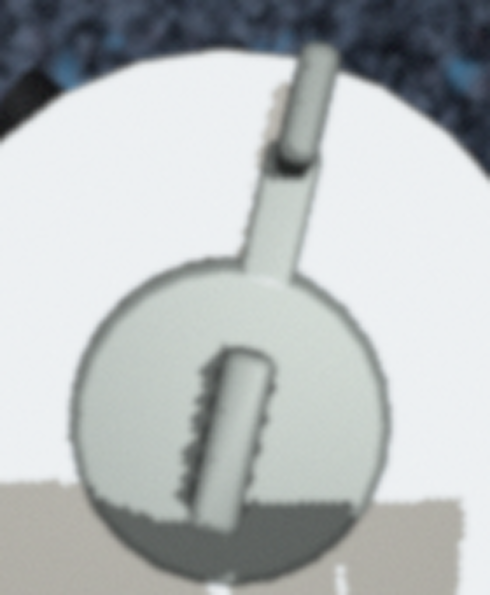

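The crop shows the fin top centred at full-frame (326,151), lever and fin at about 299.5°, i.e. 12° from the tool's yaw. Go over and down.

Call:
step_arm(targets="2.7 0.2 0 0;2.7 0.2 0 0;0 0 0 6;0 0 0 6;0 0 2.5 0;0 0 2.5 0;0 0 2 0;0 0 1 0;0 0 0.6 0;0 0 0 0;0 0 0 0")

```text
time_s: 9.0
tcp_pos: [0.5372, -0.1944, 0.0821]
ee_rot: [[0.492, -0.871, 0.001], [-0.871, -0.492, -0.0], [0.001, -0.001, -1.0]]
wrist_force: [0.7, 0.2, 0.7]
gripper_width: 0.574
gripper_force: 0.0
```

```bash
python3 - <<'E'
from st import st
st((.5366,-.193))
E
```

```text
tcp [ 0.5372 -0.1944  0.0821] yaw 299.4 axis->tcp in tool mm [1.6 0.2] F tool [ 0.2 -0.7 -0.7] M [ 0.04  0.09 -0.02] w 50.0 gf 0.0 t 9.0
```

Call:
step_arm(targets="0 0 0 0;0 0 0 0;0 0 0 0;0 0 0 0;0 0 0 0;0 0 0 0;0 0 0 0;0 0 0 0;0 0 0 0;0 0 0 0", claw=0)

```text
time_s: 9.83
tcp_pos: [0.5378, -0.1937, 0.082]
ee_rot: [[0.492, -0.871, 0.003], [-0.871, -0.492, 0.0], [0.002, -0.003, -1.0]]
wrist_force: [4.1, 2.9, -0.7]
gripper_width: 0.136
gripper_force: 29.7
```

```bash
python3 - <<'E'
from st import st
st((.5366,-.193))
E
```

```text
tcp [ 0.5378 -0.1937  0.082 ] yaw 299.5 axis->tcp in tool mm [ 1.2 -0.7] F tool [-0.5 -5.   0.7] M [ 1.08 -1.15 -0.16] w 11.9 gf 29.716531075537205 t 9.8333
```

Call:
step_arm(targets="0 -0.1 0 0;0 0 0 0;0 0 -0.2 0;0 0 -0.3 0;0 0 -0.3 0;0 0 0 0")

```text
time_s: 10.33
tcp_pos: [0.5374, -0.1935, 0.0896]
ee_rot: [[0.492, -0.871, 0.001], [-0.871, -0.492, 0.0], [0.0, -0.001, -1.0]]
wrist_force: [3.2, 2.1, -0.6]
gripper_width: 0.137
gripper_force: 29.7
```

```bash
python3 - <<'E'
from st import st
st((.5366,-.193))
E
```

```text
tcp [ 0.5374 -0.1935  0.0896] yaw 299.5 axis->tcp in tool mm [ 0.8 -0.5] F tool [-0.2 -3.8  0.6] M [ 0.8  -1.19 -0.06] w 11.9 gf 29.724392559874104 t 10.3333
```

Call:
step_arm(targets="0 -0.1 -0.5 0;0 0 -1 0;0 0 -1 0;0 0 -1 0;0 0 0 0;0 0 0 0")

```text
time_s: 10.83
tcp_pos: [0.5373, -0.1932, 0.1255]
ee_rot: [[0.491, -0.871, -0.0], [-0.871, -0.491, -0.0], [-0.0, 0.0, -1.0]]
wrist_force: [1.5, -0.3, -2.2]
gripper_width: 0.138
gripper_force: 29.8
```

```bash
python3 - <<'E'
from st import st
st((.5366,-.193))
E
```

```text
tcp [ 0.5373 -0.1932  0.1255] yaw 299.4 axis->tcp in tool mm [ 0.6 -0.5] F tool [ 1.  -1.2  2.2] M [ 0.15 -0.32 -0.05] w 12.0 gf 29.843844127608463 t 10.8333
```

Call:
step_arm(targets="0 0 -1.5 0;0 0 -2 0;0 0 -2 0;0 0 -1 0;0 0 0 0")

```text
time_s: 11.25
tcp_pos: [0.5384, -0.1934, 0.1916]
ee_rot: [[0.492, -0.871, 0.003], [-0.871, -0.492, -0.001], [0.002, -0.002, -1.0]]
wrist_force: [0.8, -0.2, -1.7]
gripper_width: 0.134
gripper_force: 29.9
```

Call:
step_arm(targets="-1 -0.6 0 0;-2 -1.2 0 0;-2.6 -1.5 0 0;-2.7 -1.6 0 0;-2.7 -1.6 0 0;-2.7 -1.6 0 0;-2.7 -1.6 0 0;-2.7 -1.6 0 0;-2.6 -1.5 0 0;-2.3 -1.3 0 0;-2 -1.2 0 0;-1.3 -0.6 0 0")

```text
time_s: 12.25
tcp_pos: [0.5409, 0.1251, 0.1876]
ee_rot: [[0.493, -0.87, -0.003], [-0.87, -0.493, -0.001], [-0.001, 0.004, -1.0]]
wrist_force: [1.1, -0.4, -2.7]
gripper_width: 0.135
gripper_force: 29.9
```

Call:
step_arm(targets="0 0 0 0;0 0 0 0")

```text
time_s: 12.42
tcp_pos: [0.5411, 0.1231, 0.1882]
ee_rot: [[0.493, -0.87, -0.003], [-0.87, -0.493, -0.001], [-0.0, 0.003, -1.0]]
wrist_force: [-0.4, 0.1, -1.2]
gripper_width: 0.134
gripper_force: 29.9
```

```bash
python3 - <<'E'
from st import st
st((.541,.123))
from h import *
s=sense();c=cams.capture("scene");cv2.imwrite("pics/s7.png",c["frame"])
E
```

```text
tcp [0.5411 0.1231 0.1882] yaw 299.5 axis->tcp in tool mm [-0.  -0.1] F tool [-0.3  0.3  1.2] M [-0.04  0.11 -0.01] w 11.7 gf 29.923959308071062 t 12.4167
```

View pics/s7.png

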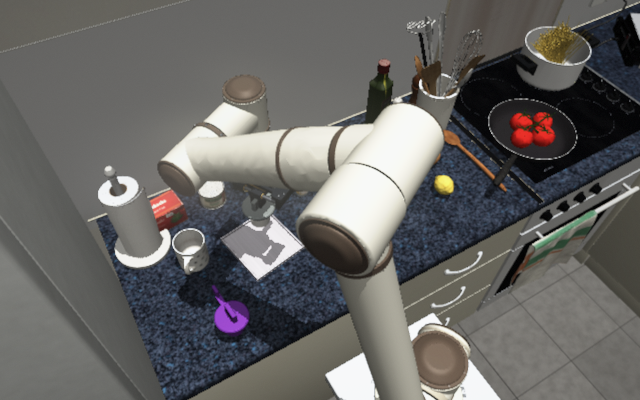

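The picture shows the cartridge hanging upright from the gripper over the tray (cap at (262,205)), everything else in place. Lower it.

Call:
step_arm(targets="0 0 1 0;0 0 2 0;0 0 2 0;0 0 2 0;0 0 1.5 0;0 0 1 0;0 0 0.5 0;0 0 0.2 0;0 0 0 0;0 0 0 0;0 0 0 0")

```text
time_s: 13.38
tcp_pos: [0.5429, 0.1231, 0.0885]
ee_rot: [[0.492, -0.871, 0.002], [-0.871, -0.492, 0.001], [0.0, -0.002, -1.0]]
wrist_force: [0.5, -0.5, -2.0]
gripper_width: 0.137
gripper_force: 29.9
```

```bash
python3 - <<'E'
from st import st
st((.541,.123))
E
```

```text
tcp [0.5429 0.1231 0.0885] yaw 299.5 axis->tcp in tool mm [ 0.8 -1.7] F tool [ 0.7 -0.2  2. ] M [-0.03  0.16  0.01] w 11.9 gf 29.923793339403346 t 13.3833
```

Call:
step_arm(targets="0 0 0.3 0;0 0 0.3 0;0 0 0.2 0;0 0 0.2 0;0 0 0 0;0 0 0 0")

```text
time_s: 13.88
tcp_pos: [0.5422, 0.1229, 0.0773]
ee_rot: [[0.492, -0.871, -0.0], [-0.871, -0.492, -0.0], [0.0, 0.0, -1.0]]
wrist_force: [-0.1, 0.5, -1.8]
gripper_width: 0.137
gripper_force: 29.9
```

Call:
step_arm(targets="0 0 0.1 0;0 0 0.1 0;0 0 0 0;0 0 0 0")

```text
time_s: 14.22
tcp_pos: [0.5425, 0.123, 0.0758]
ee_rot: [[0.492, -0.871, 0.001], [-0.871, -0.492, 0.0], [0.0, -0.001, -1.0]]
wrist_force: [-0.6, -0.6, 0.6]
gripper_width: 0.132
gripper_force: 29.9
```

Call:
step_arm(targets="0 0 0.1 0;0 0 0 0;0 0 0 0")

```text
time_s: 14.47
tcp_pos: [0.5429, 0.123, 0.0757]
ee_rot: [[0.492, -0.87, 0.002], [-0.87, -0.492, 0.0], [0.001, -0.001, -1.0]]
wrist_force: [-0.5, -1.6, 6.9]
gripper_width: 0.133
gripper_force: 30.0
```

Touchdown. Ease off a millimetre, open, and rise.

Call:
step_arm(targets="0 0 -0.1 0;0 0 0 0;0 0 0 0")

```text
time_s: 14.72
tcp_pos: [0.5424, 0.1229, 0.0757]
ee_rot: [[0.492, -0.871, 0.0], [-0.871, -0.492, 0.0], [0.0, -0.0, -1.0]]
wrist_force: [-0.7, -0.3, 2.4]
gripper_width: 0.136
gripper_force: 30.0
```

Call:
step_arm(targets="0 0 0 0;0 0 0 0;0 0 0 0;0 0 0 0;0 0 0 0;0 0 0 0;0 0 0 0;0 0 0 0", claw=5)

```text
time_s: 15.38
tcp_pos: [0.5423, 0.1229, 0.0756]
ee_rot: [[0.492, -0.871, 0.0], [-0.871, -0.492, -0.0], [0.0, -0.0, -1.0]]
wrist_force: [1.1, -0.1, -0.6]
gripper_width: 0.557
gripper_force: 0.0
```

Call:
step_arm(targets="0 0 -0.5 0;0 0 -1.5 0;0 0 -2.5 0;0 0 -3 0;0 0 -3 0;0 0 -1.5 0;-3 0 0 0;-3 0 0 0;-1 0 0 0;0 0 0 0;0 0 0 0")

```text
time_s: 16.3
tcp_pos: [0.5077, 0.1841, 0.1958]
ee_rot: [[0.493, -0.87, 0.0], [-0.87, -0.493, -0.0], [0.0, -0.0, -1.0]]
wrist_force: [1.1, -0.1, -0.1]
gripper_width: 0.574
gripper_force: 0.0
```

```bash
python3 - <<'E'
from st import st
st((.541,.123))
from h import *
s=sense();c=cams.capture("wrist");f=c["frame"]
# cap: low-saturation greyish disc; compare with predicted position if upright in tray
print("pred cap",px(c,(.5422,.123,.070),s),"fin",px(c,(.5422,.123,.101),s))
g=cv2.medianBlur(cv2.cvtColor(f,cv2.COLOR_BGR2GRAY),5)[:240]
h=cv2.HoughCircles(g,cv2.HOUGH_GRADIENT,1,60,param1=80,param2=18,minRadius=30,maxRadius=65);print(h)
e,_=pose(c,s);print("expected cap radius px",200/np.tan(np.radians(c["vertical_fov"]/2))*.042/np.linalg.norm(e-[.5422,.123,.07]))
E
```

```text
tcp [0.5077 0.1841 0.1958] yaw 299.5 axis->tcp in tool mm [-69.5  -1.1] F tool [ 0.6 -0.9  0.1] M [ 0.01  0.09 -0.04] w 49.9 gf 0.0 t 16.3
pred cap [321.7 127.3] fin [321.6 128.4]
[[[323.5 125.5  41.3]
  [120.5  54.5  58.9]
  [465.5  59.5  63.3]
  [ 73.5 179.5  63.3]
  [540.5  71.5  61.1]
  [185.5 136.5  63.3]
  [448.5 136.5  58.9]
  [214.5  81.5  47.9]
  [375.5  75.5  58.9]
  [ 89.5 109.5  56.7]
  [381.5 186.5  43.5]
  [516.5 136.5  55.6]
  [577.5  21.5  63.3]
  [440.5 206.5  39. ]
  [272.5  36.5  55.5]
  [153.5 187.5  51.2]
  [364.5   3.5  56.7]]]
expected cap radius px 40.938500010644994
```

The strongest circle, at (323.5,125.5) with radius 41 px, matches an upright cap in the tray (predicted (322,127), 41 px). The robot is clear, so I hand in.

```bash
python3 -c "
from station import r
print(r.finish_job())"
```

```text
the job is handed in; nothing more can be done
None
```

I swung the lever past the catch to the hard end stop, lifted the cartridge straight out, and set it down upright in the drip tray; the job was handed in at about 16 s of the 66 s, with no verdict returned.

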